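# Hang the hook-on bin on the cobbler's slat panel

## Task

Pick the empty blue bin up off the bench and hang it in the free stretch of the upper groove of the slatted panel, beside the green bin: tip its front up, slip its two hook tongues into the groove, then swing it down until it hangs level and fully home with its back flat against the slats, and let go of it. Feel your way in gently without forcing it against the panel, and leave the two tins, the hammer and the awl where they are.

Things in the scene. Friction and masses are not known exactly. Their poses are not given: they have to be found in the camera images.
- bin: Loose, empty blue metal bin, open-topped, 0.2 to 0.35 kg, upright on the bench. 90 mm deep (x), 56 mm wide (y), sides 60 mm high, front wall (x = -45) 37 mm high, 3 mm walls. Origin: centre of underside; x points to its back, z up. Back wall: rear face at x = +45, top at z = 71; two steel hook tongues stick out of it. Grip it across its 56 mm width.
- bin_root (a point): Underside of the hook tongues at the bin's rear face: (45, 0, 67) mm in the bin's frame. Two tongues, at y = +16 and -16 mm, each 12 mm wide and 4 mm thick: level from the rear face (z 67 to 71) back to x = 56, then an upturn (x 52 to 56) up to z = 90. 7 mm gap between rear face plane and upturn.
- panel: Fixed stand: two aluminium posts holding a 300 mm long (y) wooden slatted board, clamped at any height from 22 mm below to 22 mm above its middle setting; that setting is not reported. Origin at bench level in the board's front face plane, mid length; x points into the board (as the hung bin's x does), y along its two level grooves, z up. Board top: z = 195 mm at the middle setting.
- groove (a point): Where the lower edge of the upper groove's opening lies in the front face IF the board is at its middle setting: (0, -50, 140) mm in the panel's frame, in the free stretch. The true edge is 0 to 22 mm higher or lower: feel for it. A green bin like the blue one is fixed on this groove at y = 77 to 133 mm, 90 mm out from the face; free: y = 70 to -150 mm (ends closed).
- slot_mid (a point): Centre of that opening at the middle setting: (0, -50, 148.5) mm in the panel's frame. The opening is 17 mm high through 4 mm thick face boards (86 mm of plain face lie below it); behind, a cavity reaches to 28 mm depth and 14 mm above and below the opening. Hung home, the tongues rest on the lower edge, the hooks stand behind the upper board, the rear face lies on the board below.
- bin_hook (a point): Top of the upturned hooks, midway between the tongues: (54, 0, 90) mm in the bin's frame. The hook is 23 mm tall and cannot pass the opening level. With the bin's front raised some 35 degrees it goes straight in until its tips are behind the upper board, then in and up at about 55 degrees until some 10 mm higher; then the bin is swung level and let down.
- glue_tin: Bystander: yellow tin with red band, 68 mm across, 85 mm high, origin at the centre of its underside.
- polish_tin: Bystander: flat brass-coloured polish tin, 78 mm across, 26 mm high, origin at the centre of its underside.
- hammer: Bystander: hammer, 250 mm long, lying on the bench along its x axis.
- awl: Bystander: awl with a wooden handle, 160 mm long, lying on the bench along its x axis.
Mind the look-alikes: they are no part of the job. Of the things shaped like the bin, the blue one is meant.

How it is judged:
On the way:
1. the bin, its front raised, has its hook tips behind the board above the groove (angle between bin's own z axis and vertical above 0.25 rad and x of bin_hook in the frame of panel between 0.007 and 0.03 m and y of bin_hook in the frame of panel between -0.125 and 0.045 m and z of bin_hook in the frame of panel between 0.12 and 0.193 m), for 0.1 s.
At the end, for the whole second after the job is handed in: The blue bin hangs at rest, released, in the free stretch of the upper groove: hook tips 3.5 to 12.5 mm behind the face and 138 to 188 mm above the bench (wherever the board is set), upright within 0.09 rad and square to the panel within 0.1 rad; both tins still standing (x of bin_hook in the frame of panel between 0.0035 and 0.0125 m and y of bin_hook in the frame of panel between -0.125 and 0.045 m and z of bin_hook in the frame of panel between 0.138 and 0.188 m and angle between bin's own z axis and vertical below 0.09 rad and angle between the x axis of bin and the x axis of panel, either way round below 0.1 rad and linear speed of bin below 0.02 m/s and angular speed of bin below 0.1 rad/s and angle between each of glue_tin, polish_tin's own z axis and vertical below 0.2 rad); the robot touches nothing.
It fails at once if the bin is forced against the panel with more than 25 N (contact force between bin and panel above 25 N).
It fails at once if the glue tin is pushed more than 20 mm from its place (distance of glue_tin from where it was at the start of the episode above 0.02 m).
It fails at once if the polish tin is pushed more than 20 mm from its place (distance of polish_tin from where it was at the start of the episode above 0.02 m).
It fails at once if the hammer is pushed more than 20 mm from its place (distance of hammer from where it was at the start of the episode above 0.02 m).
It fails at once if the awl is pushed more than 20 mm from its place (distance of awl from where it was at the start of the episode above 0.02 m).
It also fails if it takes over 72 s, if anything falls off the work surface, if the arm or the gripper's body presses on something with over 40 N, if the wrist force passes 120 N, or if a joint passes its speed limit or range.

## Robot

A 6-joint arm with a two-finger parallel gripper is mounted at the origin on the work surface. World frame = base frame: x ahead of the robot, y to its left, z up, the work surface at z = 0. Lengths are in m, angles in rad, forces in N, time in s.
With the tool pointing down it reaches from about 0.3 to 0.875 m from the base axis. Payload 6.4 kg.
Tool frame: the origin (TCP) lies at the very end of the fingers, on their centre line; the grasp point (between the pads) lies 19 mm behind it; z points along the fingers, y is the line along which they close (so a half turn about z gives the same grasp; the last joint's range is limited). The gripper opens to 88 mm and grips with 3 to 60 N. Pads are 18 mm wide; open, the fingers measure 123 mm over their backs; the gripper's body (75 mm by 187 mm) begins 45 mm behind the grasp point.
Start: joints at [-1.55, 0.181, 1.607, -0, 1.354, -0.206], TCP at [0.129, -0.56, 0.239] pointing down, gripper open.
Joint ranges: [-2.99, 2.99], [-0.89, 2.07], [0.3, 2.58], [-1.14, 4.28], [0, 2.63], [-3.12, 3.12]. Speed limits (rad/s): [2.57, 2.57, 3.01, 3.14, 3.14, 3.14].

## Interface

Orientations are given as a unit quaternion [x, y, z, w].
In Python, from station import robot, eyes, workorder gives the robot as it stands.
- The arm moves only by the shell command python3 -m pendant 'ROWS' [OPENING] [FORCE]. ROWS is JSON, a list of rows, each an object of numbers: "tx", "ty", "tz": the shift along the tool's x, y, z each as a share of 25 cm, from -1 to 1; "ax", "ay", "az": the turn, a rotation vector about the tool's x, y, z each as a share of 0.5 rad, from -1 to 1. In form: [{"tx": .., "ty": .., "tz": .., "ax": .., "ay": .., "az": ..}, ...]. A call has 1 to 5 rows; each row is the pose to reach, as a shift and turn from the pose commanded when the call began, along the tool's axes at that moment; what a row does not reach only later rows make up. A row lasts 1/10 s, in which the tool goes at most 50 mm and 8.59 degrees, less where a joint would pass 70% of its speed; a pose out of reach is approached as far as the arm can. A call with a number of a shift or a turn outside -1 to 1 is refused whole. A call with a gripper value outside its range is refused whole. OPENING is the closure, from -1 (fully open) to 1 (shut), set as the call begins (- or left out, the last holds). The fingers move at their own pace and stop on an object; FORCE is the grip in N (left out, the last holds). Time passes only in rows, so rows that repeat a pose let the fingers close. It gives the time, the measured TCP pose, the force, the opening and the grip force at its end, in the units of the state.
- robot.state(): the state, without advancing time (a new reading comes with each control period).
- eyes.camera(name): name is "side" or "top" or "wrist"; returns the picture (480x640x3 uint8, red, green, blue); there is no depth.
- eyes.camera_model(name): a dict with "fx", "fy", "cx", "cy" (pixels), "D" ([k1, k2, p1, p2, k3] as OpenCV has them; the pictures are not rectified), "R" (3x3) and "t" (3): a world point X has camera coordinates R X + t. Camera axes: x right, y down, z forward; pixel columns grow to the right and rows downward; lengths in m; the calibration is good to about 2 mm. A picture is of the moment at which its call begins: read the wrist's pose just before it. camera_model takes no time and is no camera call; for the wrist camera it gives the pose at the moment of the call.
- workorder.sign_off(): hands the job in; it is judged then, once.
The state is a dict: "time": time; "joints": joint angles; "qd": joint speeds; "effort": joint torques, N m; "position": TCP position; "ee_rot": TCP orientation; "contact_force": force on the tool from outside, world axes, zero at the start; "wrist_torque": the same for the moment, N m; "gripper_width": finger opening in m; "gripper_force": force on a finger pad.
Only numpy, scipy, OpenCV 4.12 (cv2) and the standard library are available. Lean on these libraries where they do the work, as an engineer would, in place of code of your own. Each camera call takes 0.05 s, during which the arm holds its last target. There are 200 camera calls.

## Working session

There is one attempt and no reset: what is moved stays moved. The work goes in short steps, Python scripts to look and compute and a shell command to move; the robot and the scene stay as the last step left them, time stands still between calls to the robot, and variables do not carry over. Pictures are saved under pics/ and viewed, at most 10 in all, crops included, and the job is handed in when it is done.

```bash
mkdir -p pics; ls; python3 - <<'E'
from station import robot, eyes
import cv2,numpy as np
print(robot.state())
for n in("side","top"):
    im=eyes.camera(n); cv2.imwrite(f"pics/{n}0.png",im[:,:,::-1]); m=eyes.camera_model(n); print(n,{k:np.round(v,4).tolist() for k,v in m.items()})
E
```

```text
pics
{'time': 0.0, 'joints': array([-1.55028198e+00,  1.81514625e-01,  1.60795286e+00, -5.63150309e-08,
        1.35377832e+00, -2.06300214e-01]), 'qd': array([ 0.00025213,  0.00105448,  0.00089773, -0.00041291,  0.00109334,
       -0.00234222]), 'effort': array([ 2.36324513e-04, -4.33863795e+01, -3.41848862e+01,  7.01836939e-02,
        3.87561147e-02, -1.53089732e-04]), 'position': array([ 0.12930938, -0.55975426,  0.23785163]), 'ee_rot': array([ 9.93575943e-01,  1.13164314e-01,  7.66453731e-05, -8.23015452e-04]), 'contact_force': array([-0.24739351, -0.0181449 , -0.95888523]), 'wrist_torque': array([ 0.00614005, -0.01192081,  0.02338865]), 'gripper_force': 0.0, 'gripper_width': 0.08809449275568408}
side {'fx': 452.7892, 'fy': 452.7892, 'cx': 316.7138, 'cy': 238.6751, 'D': [-0.0451, 0.0, 0.0, 0.0, 0.0], 'R': [[-0.9892, -0.1454, -0.0171], [-0.0782, 0.6238, -0.7777], [0.1238, -0.768, -0.6284]], 't': [0.5277, 0.1916, 0.9631]}
top {'fx': 499.555, 'fy': 499.555, 'cx': 319.8351, 'cy': 238.5812, 'D': [-0.0948, 0.0, 0.0, 0.0, 0.0], 'R': [[-0.0161, -0.9999, 0.0049], [-0.9939, 0.0154, -0.1093], [0.1092, -0.0066, -0.994]], 't': [-0.0843, 0.5561, 1.1036]}
```

View pics/side0.png

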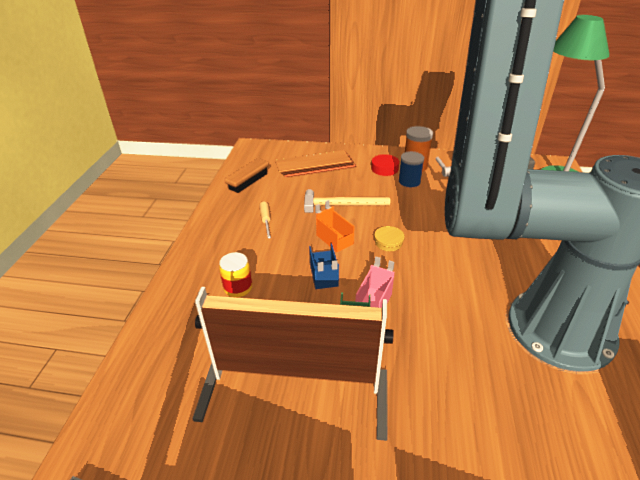

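View pics/top0.png

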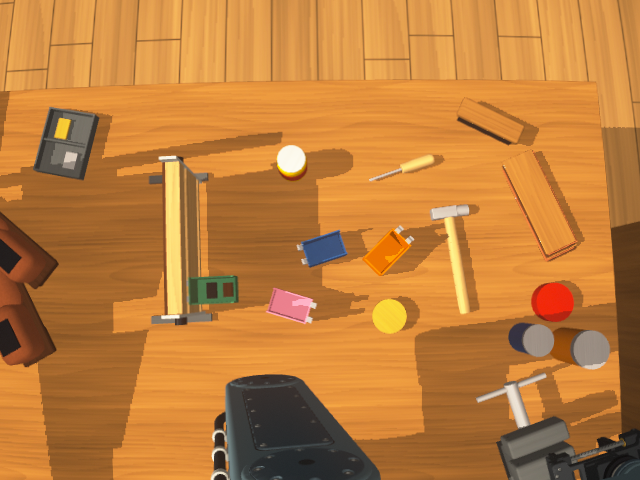

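The top view shows blue bin (322,249) with its tongues to the left at (302,248), orange bin (388,250), pink bin (292,305) and the green bin fixed on the panel (214,290). The blue one at (322,249) is the only loose blue bin. The panel's face runs near column 195, facing right. I'll confirm this in an enlarged crop.

```bash
python3 - <<'E'
import cv2
a=cv2.imread("pics/top0.png")
b=cv2.resize(a[145:335,145:355],None,fx=3,fy=3,interpolation=cv2.INTER_CUBIC)
cv2.imwrite("pics/crop1.png",b)
E
cat > h.py <<'E'
from station import robot, eyes
import cv2,numpy as np
from scipy.spatial.transform import Rotation as Ro
def unp(m,uv,z):
    K=np.array([[m["fx"],0,m["cx"]],[0,m["fy"],m["cy"]],[0,0,1]]);R=np.array(m["R"]);t=np.array(m["t"])
    p=cv2.undistortPoints(np.array(uv,float).reshape(-1,1,2),K,np.array(m["D"]))[:,0]
    d=np.c_[p,np.ones(len(p))]@R; c=-R.T@t
    return c+d*((np.broadcast_to(z,len(p))-c[2])/d[:,2])[:,None]
def proj(m,X):
    K=np.array([[m["fx"],0,m["cx"]],[0,m["fy"],m["cy"]],[0,0,1]])
    return cv2.projectPoints(np.array(X,float).reshape(-1,1,3),cv2.Rodrigues(np.array(m["R"]))[0],np.array(m["t"]),K,np.array(m["D"]))[0][:,0]
E
```

```text
(no output)
```

View pics/crop1.png

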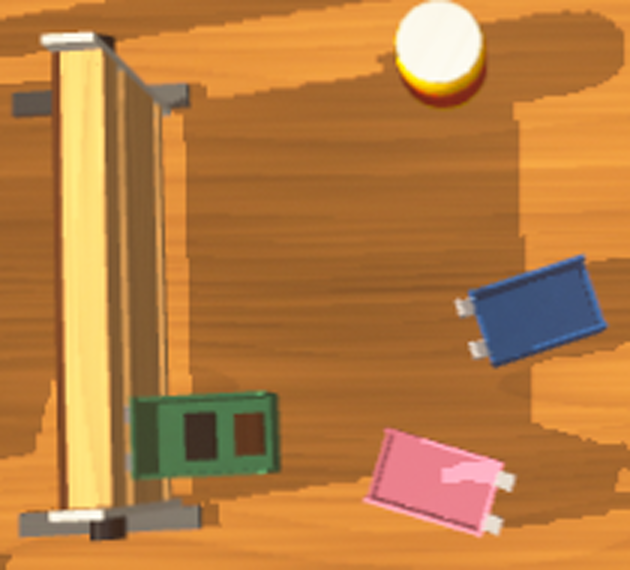

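The crop confirms it: blue bin, tongues at the left (462,307) and (477,349), back-wall top from (470,292) to (494,366). The green bin sits at (205,435). Board top front edge runs from (105,48) to (118,512). I'll crop the side view to triangulate the board height.

```bash
python3 - <<'E'
import cv2
a=cv2.imread("pics/side0.png")
cv2.imwrite("pics/crop2.png",cv2.resize(a[235:405,190:400],None,fx=3.5,fy=3.5,interpolation=cv2.INTER_CUBIC))
from h import *
m=eyes.camera_model("top")
f=lambda L:[(145+u/3,145+v/3) for u,v in L]
print("cam",-np.array(m["R"]).T@np.array(m["t"]))
P=unp(m,f([(470,292),(494,366),(583,258),(605,327)]),[.071,.071,.037,.037]);print(P.round(4), np.linalg.norm(P[0]-P[1]),np.linalg.norm(P[2]-P[3]))
b=(P[0]+P[1])/2;fr=(P[2]+P[3])/2;print("mid",b,fr,(b-fr)[:2],np.degrees(np.arctan2(*(b-fr)[[1,0]])),"width dir",np.degrees(np.arctan2(*(P[1]-P[0])[[0,1]])))
for z in(.173,.195,.217):
  Q=unp(m,f([(105,48),(118,512)]),z);print(z,Q.round(4),np.linalg.norm(Q[0]-Q[1]),np.degrees(np.arctan2(*(Q[1]-Q[0])[[1,0]])))
print("glue",unp(m,f([(440,42)]),.085),"polish",unp(m,[(390,316)],.026), "green front",unp(m,f([(278,392),(278,472)]),.12))
ms=eyes.camera_model("side")
E
```

```text
cam [ 0.43081423 -0.08550863  1.1581591 ]
[[ 0.5426 -0.0529  0.071 ]
 [ 0.4884 -0.0696  0.071 ]
 [ 0.5706 -0.1374  0.037 ]
 [ 0.5181 -0.1528  0.037 ]] 0.056756750987796006 0.05466107700870303
mid [ 0.51550886 -0.06126992  0.071     ] [ 0.54435201 -0.14511351  0.037     ] [-0.02884315  0.08384359] 108.983801359663 width dir -107.15833705999476
0.173 [[0.7024 0.19   0.173 ]
 [0.3907 0.1768 0.173 ]] 0.31194336648049087 -177.56545380845682
0.195 [[0.6963 0.1839 0.195 ]
 [0.3916 0.1709 0.195 ]] 0.30497722865566596 -177.56545380845682
0.217 [[0.6902 0.1777 0.217 ]
 [0.3925 0.1651 0.217 ]] 0.29801109083084093 -177.56545380845682
glue [[ 0.72621933 -0.03340325  0.085     ]] polish [[ 0.37732781 -0.24828745  0.026     ]] green front [[0.46999497 0.07957468 0.12      ]
 [0.41486556 0.0796442  0.12      ]]
```

View pics/crop2.png

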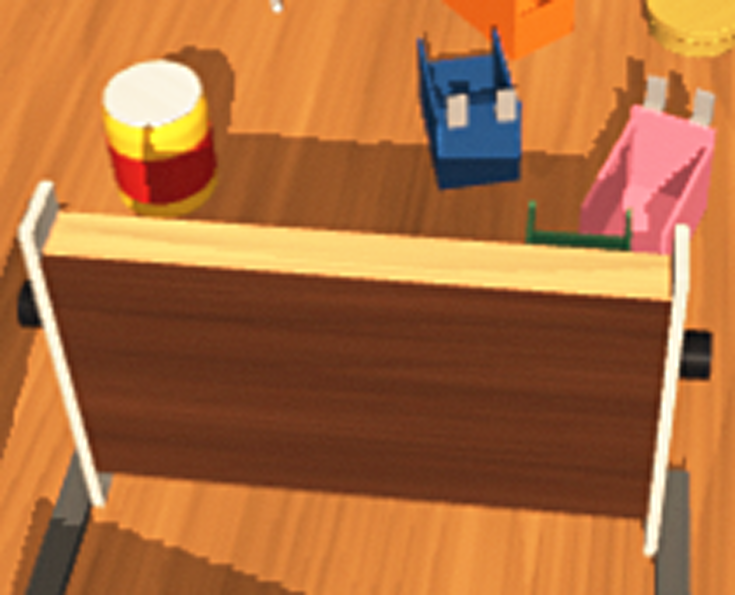

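The side crop shows the board's front top edge from (58,212) to (670,255), with the rear edge below it. Next I fit the panel pose to both views.

```bash
python3 - <<'E'
from h import *
from scipy.optimize import least_squares
mt,ms=eyes.camera_model("top"),eyes.camera_model("side")
T=np.array([(145+u/3,145+v/3) for u,v in [(105,48),(118,512)]])
S=np.array([(190+u/3.5,235+v/3.5) for u,v in [(58,212),(670,255)]])
def X(p): 
    x,y,a,z=p; d=np.array([-np.sin(a),np.cos(a),0])
    return np.array([[x,y,z]-.15*d,[x,y,z]+.15*d])
r=least_squares(lambda p:np.r_[(proj(mt,X(p))-T).ravel(),(proj(ms,X(p))-S).ravel()],[.54,.17,1.6,.195])
print(r.x,np.degrees(r.x[2]),r.fun.round(1))
# bin fit
Tb=np.array([(145+u/3,145+v/3) for u,v in [(470,292),(494,366),(583,258),(605,327)]])
Sb=np.array([(190+u/3.5,235+v/3.5) for u,v in [(440,188),(519,178)]])
B=np.array([[45,-28,71],[45,28,71],[-45,-28,37],[-45,28,37],[45,-28,0],[45,28,0]])/1000
def Y(p): return Ro.from_euler('z',p[2]).apply(B)+[p[0],p[1],0]
def res(p):
    Z=Y(p); return np.r_[(proj(mt,Z[:4])-Tb).ravel(),(proj(ms,Z[4:])-Sb).ravel()]
q=least_squares(res,[.53,-.1,1.87]);print(q.x,np.degrees(q.x[2]),q.fun.round(1))
E
```

```text
[0.54492796 0.17768711 1.61158414 0.19633605] 92.33696965809096 [-0.2  0.6 -0.5 -1.8  1.   0.2  0.2 -0.5]
[ 0.53031851 -0.10273736  1.88311787] 107.89470611180163 [-0.7 -0.2 -0.5 -0.7 -0.2 -0.1  0.6  0.3  0.1 -0.5  0.8 -0.7]
```

```bash
cat >> h.py <<'E'
G=np.array([-.008,0,.042]); BETA=np.radians(33)
# tool orientation in the bin frame: x=bin x, y=-bin y, z=-bin z, then tilted by BETA about tool y
RB=Ro.from_matrix(np.diag([1.,-1,-1]))*Ro.from_euler('y',BETA)
def tool(binpos,yaw,phi=0,back=0):
    """TCP pose for bin origin/yaw/front raise phi(rad); back = retreat along tool z"""
    Rb=Ro.from_euler('z',yaw)*Ro.from_euler('y',phi); R=Rb*RB
    return np.array(binpos)+Rb.apply(G)+R.apply([0,0,.019-back]),R
def go(p,R):
    s=robot.state(); R0=Ro.from_quat(s["ee_rot"])
    print("shift",(R0.inv().apply(p-s["position"])/.25).round(3),"turn",((R0.inv()*R).as_rotvec()/.5).round(3),"t",round(s["time"],2),"F",s["contact_force"].round(1),"q",s["joints"].round(2),"w",round(s["gripper_width"],4))
def binnow():
    s=robot.state();R=Ro.from_quat(s["ee_rot"]);Rb=R*RB.inv()
    return s["position"]-R.apply([0,0,.019])-Rb.apply(G),Rb
BP=[.5303,-.1027,0];BY=1.883
E
python3 - <<'E'
from h import *
p,R=tool(BP,BY,0,.12);print(p);go(p,R)
go(np.array([.42,-.30,.26]),Ro.from_euler('z',1.883)*Ro.from_matrix(np.diag([1.,-1,-1])))
E
```

```text
[ 0.54965349 -0.16266265  0.12670573]
shift [ 1.995 -1.169  0.447] turn [ 0.949  0.87  -3.212] t 0.1 F [ 0.1 -0.4  0.4] q [-1.55  0.18  1.61 -0.    1.35 -0.21] w 0.088
shift [ 1.367 -0.751 -0.087] turn [-2.000e-03 -3.000e-03 -3.312e+00] t 0.1 F [ 0.1 -0.4  0.4] q [-1.55  0.18  1.61 -0.    1.35 -0.21] w 0.088
```

```bash
python3 -m pendant '[{"tx":0.6,"ty":-0.3,"tz":-0.1,"az":-1},{"tx":0.6,"ty":-0.3,"tz":-0.1,"az":-1},{"tx":0.6,"ty":-0.3,"tz":-0.1,"az":-1},{"tx":0.6,"ty":-0.3,"tz":-0.1,"az":-1}]' -1 && python3 - <<'E'
from h import *
go(np.array([.50,-.25,.26]),Ro.from_euler('z',1.883)*Ro.from_matrix(np.diag([1.,-1,-1])))
E
```

```text
invalid input at $[0]: expected keys tx, ty, tz, ax, ay, az
```

All six keys are required.

```bash
python3 -m pendant '[{"tx":0.6,"ty":-0.3,"tz":-0.1,"ax":0,"ay":0,"az":-1},{"tx":0.6,"ty":-0.3,"tz":-0.1,"ax":0,"ay":0,"az":-1},{"tx":0.6,"ty":-0.3,"tz":-0.1,"ax":0,"ay":0,"az":-1},{"tx":0.6,"ty":-0.3,"tz":-0.1,"ax":0,"ay":0,"az":-1}]' -1 && python3 - <<'E'
from h import *
go(np.array([.50,-.25,.26]),Ro.from_euler('z',1.883)*Ro.from_matrix(np.diag([1.,-1,-1])))
E
```

```text
time: 0.5
position: [0.2612, -0.4508, 0.2641]
ee_rot: [0.933, 0.359, 0.001, -0.0]
contact_force: [-0.4, 0.8, -0.3]
gripper_width: 0.0882
gripper_force: 0.0
shift [1.247 0.044 0.018] turn [ 2.000e-03 -2.000e-03 -2.297e+00] t 0.5 F [-0.4  0.8 -0.3] q [-1.27  0.04  1.71  0.    1.39 -0.44] w 0.0882
```

```bash
python3 -m pendant '[{"tx":0.5,"ty":0,"tz":0,"ax":0,"ay":0,"az":-1},{"tx":0.5,"ty":0,"tz":0,"ax":0,"ay":0,"az":-1},{"tx":0.5,"ty":0,"tz":0,"ax":0,"ay":0,"az":-1},{"tx":0.5,"ty":0,"tz":0,"ax":0,"ay":0,"az":-1}]' && python3 - <<'E'
from h import *
go(np.array([.50,-.25,.26]),Ro.from_euler('z',1.883)*Ro.from_matrix(np.diag([1.,-1,-1])))
E
```

```text
time: 0.9
position: [0.3542, -0.3676, 0.2634]
ee_rot: [0.815, 0.579, 0.001, -0.0]
contact_force: [-0.6, -0.3, -0.4]
gripper_width: 0.0881
gripper_force: 0.0
shift [0.636 0.396 0.014] turn [ 1.000e-03 -2.000e-03 -1.294e+00] t 0.9 F [-0.6 -0.3 -0.4] q [-1.04  0.01  1.74  0.    1.39 -0.7 ] w 0.0881
```

```bash
python3 -m pendant '[{"tx":0.6,"ty":0.4,"tz":0,"ax":0,"ay":0,"az":-1},{"tx":0.6,"ty":0.4,"tz":0,"ax":0,"ay":0,"az":-1},{"tx":0.6,"ty":0.4,"tz":0,"ax":0,"ay":0,"az":-1},{"tx":0.6,"ty":0.4,"tz":0,"ax":0,"ay":0,"az":-1}]' && python3 - <<'E'
from h import *
p,R=tool(BP,BY,0,.15);print(p);go(p,R)
E
```

```text
time: 1.3
position: [0.4987, -0.2605, 0.2634]
ee_rot: [0.647, 0.762, 0.0, -0.0]
contact_force: [-0.1, -1.3, 0.3]
gripper_width: 0.0882
gripper_force: 0.0
[ 0.55467217 -0.17821197  0.15186584]
shift [0.288 0.274 0.446] turn [ 0.087  1.148 -0.291] t 1.3 F [-0.1 -1.3  0.3] q [-0.69  0.13  1.61  0.    1.4  -0.86] w 0.0882
```

```bash
python3 -m pendant '[{"tx":0.25,"ty":0.25,"tz":0.3,"ax":0.09,"ay":1,"az":-0.29},{"tx":0.25,"ty":0.25,"tz":0.3,"ax":0.09,"ay":1,"az":-0.29},{"tx":0.25,"ty":0.25,"tz":0.3,"ax":0.09,"ay":1,"az":-0.29},{"tx":0.25,"ty":0.25,"tz":0.3,"ax":0.09,"ay":1,"az":-0.29},{"tx":0.25,"ty":0.25,"tz":0.3,"ax":0.09,"ay":1,"az":-0.29}]' && python3 - <<'E'
from h import *
p,R=tool(BP,BY,0,.07);print(p);go(p,R)
cv2.imwrite("pics/w1.png",eyes.camera("wrist")[:,:,::-1])
m=eyes.camera_model("wrist")
B=np.array([[45,-28,71],[45,28,71],[-45,-28,60],[-45,28,60],[-45,-28,0],[-45,28,0]])/1000
print(proj(m,Ro.from_euler('z',BY).apply(B)+BP).round(0).tolist())
E
```

```text
time: 1.8
position: [0.5482, -0.192, 0.1858]
ee_rot: [0.574, 0.78, 0.144, -0.205]
contact_force: [-0.4, 0.2, -0.2]
gripper_width: 0.088
gripper_force: 0.0
[ 0.54128901 -0.13674711  0.0847722 ]
shift [-0.004  0.044  0.459] turn [-0.01   0.14  -0.023] t 1.8 F [-0.4  0.2 -0.2] q [-0.69  0.5   1.38  0.26  1.69 -1.01] w 0.088
[[373.0, 132.0], [297.0, 133.0], [376.0, 255.0], [297.0, 256.0], [368.0, 268.0], [302.0, 269.0]]
```

View pics/w1.png

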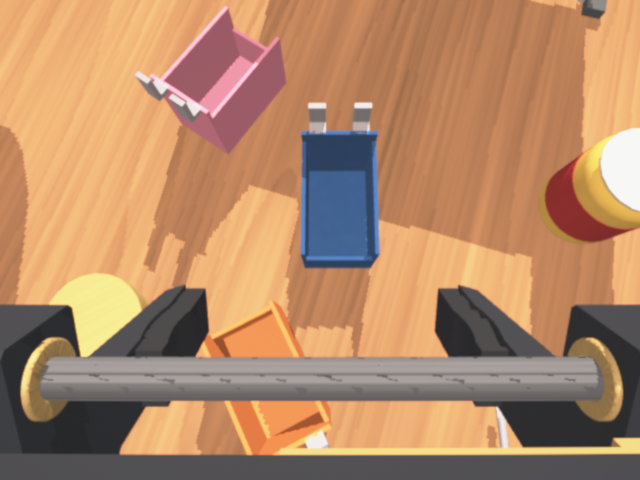

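The wrist view shows the blue bin squarely below: back corners (302,132)/(377,132), front about (303,256)/(378,256). That is about 4.5 px (3.3 mm) right of the prediction, so I'll correct by that and go down.

```bash
sed -i 's/^BP=.*/BP=[.5334,-.1017,0];BY=1.883/' h.py; python3 -m pendant '[{"tx":0,"ty":0.055,"tz":0.2,"ax":-0.01,"ay":0.14,"az":-0.02},{"tx":0,"ty":0.055,"tz":0.4,"ax":-0.01,"ay":0.14,"az":-0.02},{"tx":0,"ty":0.055,"tz":0.45,"ax":-0.01,"ay":0.14,"az":-0.02},{"tx":0,"ty":0.055,"tz":0.45,"ax":-0.01,"ay":0.14,"az":-0.02}]' && python3 - <<'E'
from h import *
p,R=tool(BP,BY,0,0);print(p);go(p,R)
E
```

```text
time: 2.25
position: [0.5435, -0.1343, 0.0894]
ee_rot: [0.564, 0.776, 0.166, -0.229]
contact_force: [-0.3, -0.4, 0.3]
gripper_width: 0.0881
gripper_force: 0.0
[ 0.53267875 -0.09946537  0.02606526]
shift [-0.015  0.002  0.292] turn [-0.002  0.005  0.001] t 2.25 F [-0.3 -0.4  0.3] q [-0.64  0.6   1.48  0.32  1.55 -1.04] w 0.0881
```

```bash
python3 -m pendant '[{"tx":-0.015,"ty":0,"tz":0.15,"ax":0,"ay":0,"az":0},{"tx":-0.015,"ty":0,"tz":0.25,"ax":0,"ay":0,"az":0},{"tx":-0.015,"ty":0,"tz":0.29,"ax":0,"ay":0,"az":0},{"tx":-0.015,"ty":0,"tz":0.29,"ax":0,"ay":0,"az":0}]' && python3 -m pendant '[{"tx":0,"ty":0,"tz":0,"ax":0,"ay":0,"az":0},{"tx":0,"ty":0,"tz":0,"ax":0,"ay":0,"az":0},{"tx":0,"ty":0,"tz":0,"ax":0,"ay":0,"az":0},{"tx":0,"ty":0,"tz":0,"ax":0,"ay":0,"az":0},{"tx":0,"ty":0,"tz":0,"ax":0,"ay":0,"az":0}]' 1 40; python3 - <<'E'
from h import *
p,R=tool(BP,BY,0,0);print(p);go(p,R)
E
```

```text
time: 2.65
position: [0.5346, -0.1021, 0.0282]
ee_rot: [0.564, 0.776, 0.167, -0.227]
contact_force: [0.3, 0.0, 0.1]
gripper_width: 0.0878
gripper_force: 0.0
time: 3.15
position: [0.5342, -0.1022, 0.0275]
ee_rot: [0.565, 0.776, 0.167, -0.227]
contact_force: [-0.6, -1.9, 3.1]
gripper_width: 0.056
gripper_force: 40.0
[ 0.53267875 -0.09946537  0.02606526]
shift [ 0.007 -0.002  0.011] turn [0.004 0.01  0.002] t 3.15 F [-0.6 -1.9  3.1] q [-0.61  0.65  1.55  0.34  1.42 -1.05] w 0.056
```

```bash
python3 - <<'E'
from h import *
s=robot.state();R=Ro.from_quat(s["ee_rot"]);x=R.apply([0,-1,0]) # bin y
yaw=np.arctan2(x[1],x[0])-np.pi/2; yaw%=2*np.pi
Rb=Ro.from_euler('z',yaw); print("yaw",yaw,"y tilt",x[2])
gp=s["position"]; off=Rb.inv().apply(gp-np.array(BP)); off[1]=0
rel=(Rb.inv()*R).as_quat()
print(off,rel)
open("h.py","a").write(f'''
OFF=np.array({off.tolist()});REL=Ro.from_quat({rel.tolist()}) # TCP in the bin frame
PO=np.array([.545,.178,0]);PY=1.6116
ROOT=np.array([.045,0,.067])
def tcp(root,phi,dyaw=0):
    """TCP for bin_root at panel coords root (m), front raised phi deg"""
    P=Ro.from_euler('z',PY); Rb=P*Ro.from_euler('z',dyaw)*Ro.from_euler('y',np.radians(phi))
    return PO+P.apply(root)+Rb.apply(OFF-ROOT),Rb*REL
def now():
    s=robot.state();P=Ro.from_euler('z',PY);Rb=Ro.from_quat(s["ee_rot"])*REL.inv()
    r=P.inv().apply(s["position"]-Rb.apply(OFF-ROOT)-PO); e=(P.inv()*Rb).as_euler('zyx',degrees=True)
    print("root mm",(r*1e3).round(1),"phi",e[1].round(1),"yaw,roll",e[0].round(1),e[2].round(1),"Fpanel",P.inv().apply(s["contact_force"]).round(1),"t",round(s["time"],2))
''')
E
cat > plan.py <<'E'
import numpy as np
def seg(a,b,n=12): return np.linspace(a,b,n)
hook=np.array([(0,-67),(0,0),(7,0) ,(11,0),(11,23),(7,23),(7,4),(0,4)],float)  # outline (rel root): underside at z=0, upturn x 7..11
H=np.vstack([seg(hook[i],hook[i+1],40) for i in range(7)])
boxes=[(0,4,-86,0),(0,4,17,60),(4,28,31,60),(4,28,-60,-14),(28,40,-86,60)]
def clear(phi,r):
    c,s=np.cos(np.radians(phi)),np.sin(np.radians(phi))
    P=np.c_[H[:,0]*c+H[:,1]*s,-H[:,0]*s+H[:,1]*c]+r
    d=1e9
    for x0,x1,z0,z1 in boxes:
        dx=np.maximum(x0-P[:,0],P[:,0]-x1);dz=np.maximum(z0-P[:,1],P[:,1]-z1)
        out=np.hypot(np.maximum(dx,0),np.maximum(dz,0)); d=min(d,np.where(np.maximum(dx,dz)<0,np.maximum(dx,dz),out).min())
    # board corners inside the hook shape are caught by dense sampling of its outline
    return d
if __name__=="__main__":
    for phi in(40,36,32):
        c,s=np.cos(np.radians(phi)),np.sin(np.radians(phi))
        print("axis",phi,[(round(x,0),max(((clear(phi,(x,z)),z) for z in np.arange(-20,25,.5)))) for x in np.arange(-24,1,2.)])
    for phi in range(44,-1,-4):
        b=max((clear(phi,(x,z)),x,z) for x in np.arange(-10,3,.5) for z in np.arange(0,18,.5)); print(phi,b)
E
python3 plan.py | sed 's/np.float64//g'
python3 -m pendant '[{"tx":0.11,"ty":0,"tz":-0.17,"ax":0,"ay":0,"az":0},{"tx":0.22,"ty":0,"tz":-0.34,"ax":0,"ay":0,"az":0},{"tx":0.27,"ty":0,"tz":-0.42,"ax":0,"ay":0,"az":0},{"tx":0.27,"ty":0,"tz":-0.42,"ax":0,"ay":0,"az":0}]'
python3 - <<'E'
from h import *
now(); go(*tcp([-.08,-.045,.15],0))
E
```

```text
yaw 1.8827771844717587 y tilt -0.0020946874383613867
[-0.00067151  0.          0.02748069] [9.59539585e-01 2.94902796e-04 2.81571816e-01 1.00496886e-03]
axis 40 [((-24.0), ((6.421195743906236), (-1.5))), ((-22.0), ((5.212763745292143), (-1.0))), ((-20.0), ((4.008226071550871), (-0.5))), ((-18.0), ((3.1102457138087423), (0.5))), ((-16.0), ((2.239666274406939), (1.5))), ((-14.0), ((1.8922616629843154), (3.5))), ((-12.0), ((1.8164756360996028), (6.0))), ((-10.0), ((1.8259572995178697), (8.0))), ((-8.0), ((2.4293362934480687), (9.5))), ((-6.0), ((3.4293362934480687), (10.5))), ((-4.0), ((3.455754646017175), (10.5))), ((-2.0), ((3.8037953910872035), (10.0))), ((0.0), ((4.435822227524088), (9.5)))]
axis 36 [((-24.0), ((6.882749612887899), (-2.5))), ((-22.0), ((5.333055940901016), (-2.5))), ((-20.0), ((4.089709964851996), (-1.5))), ((-18.0), ((3.0071058954235195), (-0.5))), ((-16.0), ((2.0071058954235195), (0.5))), ((-14.0), ((1.2707227856231846), (2.0))), ((-12.0), ((1.359055201073275), (4.5))), ((-10.0), ((1.2772246801075702), (7.5))), ((-8.0), ((2.0343622247827957), (8.5))), ((-6.0), ((3
[... 831 characters left out ...]
26), (-0.5), (8.5))
28 ((4.922960976538199), (-1.5), (8.5))
24 ((4.835610975750782), (-2.0), (8.0))
20 ((4.337115422292967), (-2.0), (7.0))
16 ((3.820442484137658), (-2.0), (7.0))
12 ((3.32085443493557), (-2.0), (6.5))
8 ((2.717276751101876), (-2.0), (5.0))
4 ((2.0328139288835136), (-2.0), (2.5))
0 ((1.5), (-1.5), (6.5))
time: 3.55
position: [0.5359, -0.1031, 0.1554]
ee_rot: [0.564, 0.777, 0.167, -0.224]
contact_force: [0.6, -0.7, -1.9]
gripper_width: 0.0556
gripper_force: 40.0
root mm [-236.3   33.1  194.6] phi 0.2 yaw,roll 15.5 -0.3 Fpanel [-0.7 -0.5 -1.9] t 3.55
shift [0.347 0.418 0.436] turn [-0.284  0.008  0.463] t 3.55 F [ 0.6 -0.7 -1.9] q [-0.61  0.46  1.53  0.34  1.61 -0.99] w 0.0556
```

```bash
python3 -m pendant '[{"tx":0.1,"ty":0.2,"tz":0.1,"ax":-0.28,"ay":0,"az":0.46},{"tx":0.2,"ty":0.4,"tz":0.2,"ax":-0.28,"ay":0,"az":0.46},{"tx":0.28,"ty":0.42,"tz":0.34,"ax":-0.28,"ay":0,"az":0.46},{"tx":0.28,"ty":0.42,"tz":0.34,"ax":-0.28,"ay":0,"az":0.46},{"tx":0.28,"ty":0.42,"tz":0.34,"ax":-0.28,"ay":0,"az":0.46}]'
python3 - <<'E'
from h import *
now(); go(*tcp([-.07,-.045,.15],41))
cv2.imwrite("pics/w2.png",eyes.camera("wrist")[:,:,::-1])
m=eyes.camera_model("wrist"); P=Ro.from_euler('z',PY)
for y in(-.12,.04):
  for z in(.195,.157,.140):print(y,z,proj(m,[PO+P.apply([0,y,z])]).round(0))
E
```

```text
time: 4.05
position: [0.5993, 0.0326, 0.1154]
ee_rot: [0.664, 0.693, 0.192, -0.208]
contact_force: [-0.3, -0.3, -2.0]
gripper_width: 0.056
gripper_force: 40.0
root mm [-101.9  -48.6  155. ] phi -0.1 yaw,roll 0.3 0.7 Fpanel [-0.3  0.3 -2. ] t 4.05
shift [ 0.133 -0.014 -0.079] turn [-0.024 -1.435  0.003] t 4.05 F [-0.3 -0.3 -2. ] q [-0.41  0.49  1.59  0.51  1.38 -0.63] w 0.056
-0.12 0.195 [[ 546. -201.]]
-0.12 0.157 [[498. -79.]]
-0.12 0.14 [[483. -39.]]
0.04 0.195 [[  41. -197.]]
0.04 0.157 [[101. -76.]]
0.04 0.14 [[121. -37.]]
```

View pics/w2.png

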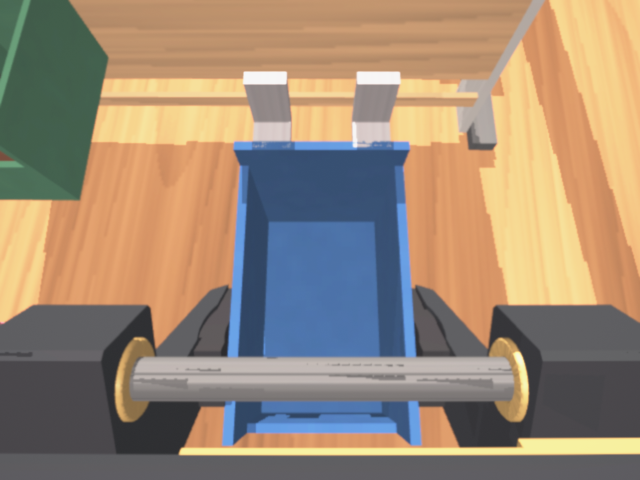

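The wrist view shows the bin held square: rear wall corners (236,145) and (408,145), hook tips (265,73) and (378,73). The lower edge of the plain face is at row 78, with the slat below it at rows 93–104, and the green bin is at left. I'll get the face edge height from this.

```bash
python3 - <<'E'
from h import *
now()
m=eyes.camera_model("wrist"); P=Ro.from_euler('z',PY)
s=robot.state();Rb=Ro.from_quat(s["ee_rot"])*REL.inv();o=s["position"]-Rb.apply(OFF)
B=np.array([[45,28,71],[45,-28,71],[56,16,90],[56,-16,90],[52,16,90]])/1e3
print("bin",proj(m,o+Rb.apply(B)).round(0).tolist())
print("cam in panel",P.inv().apply(-np.array(m["R"]).T@m["t"]-PO).round(3))
for z in(.060,.054,.048,.037,.03,.02,0): print(z,[proj(m,[PO+P.apply([x,-.0,z])])[0].round(0).tolist() for x in(0,-.005,.005)])
for yy in (-.15,.077): print(yy, proj(m,[PO+P.apply([0,yy,.054])])[0])
E
```

```text
root mm [-103.6  -49.4  156. ] phi -0.0 yaw,roll 0.2 0.6 Fpanel [-0.3  0.4 -1.8] t 4.1
bin [[234.0, 147.0], [410.0, 147.0], [265.0, 78.0], [379.0, 78.0], [265.0, 90.0]]
cam in panel [-0.171 -0.05   0.277]
0.06 [[244.0, 81.0], [244.0, 88.0], [245.0, 74.0]]
0.054 [[246.0, 87.0], [245.0, 94.0], [246.0, 81.0]]
0.048 [[248.0, 93.0], [247.0, 100.0], [248.0, 87.0]]
0.037 [[250.0, 103.0], [250.0, 110.0], [251.0, 97.0]]
0.03 [[252.0, 109.0], [252.0, 116.0], [253.0, 103.0]]
0.02 [[254.0, 118.0], [254.0, 124.0], [255.0, 112.0]]
0 [[259.0, 133.0], [258.0, 139.0], [259.0, 127.0]]
-0.15 [480.96356823  86.87423152]
0.077 [126.26721785  87.64906381]
```

```bash
python3 - <<'E'
from h import *
go(*tcp([-.09,-.047,.125],22))
E
```

```text
shift [-0.017 -0.008  0.042] turn [-0.02  -0.77  -0.002] t 4.1 F [-0.4 -0.3 -1.8] q [-0.41  0.48  1.59  0.51  1.38 -0.63] w 0.0555
```

```bash
python3 -m pendant '[{"tx":-0.005,"ty":-0.01,"tz":0.01,"ax":0,"ay":-0.25,"az":0},{"tx":-0.01,"ty":-0.01,"tz":0.03,"ax":-0.02,"ay":-0.5,"az":0},{"tx":-0.017,"ty":-0.01,"tz":0.04,"ax":-0.02,"ay":-0.77,"az":0},{"tx":-0.017,"ty":-0.01,"tz":0.04,"ax":-0.02,"ay":-0.77,"az":0}]'
python3 - <<'E'
from h import *
now();go(*tcp([-.05,-.047,.115],41))
E
```

```text
time: 4.5
position: [0.5991, 0.0329, 0.1086]
ee_rot: [0.689, 0.719, 0.066, -0.064]
contact_force: [-0.4, -0.1, -0.4]
gripper_width: 0.0559
gripper_force: 40.0
root mm [-90.  -48.  127.9] phi 22.2 yaw,roll 0.0 -0.2 Fpanel [-0.   0.4 -0.4] t 4.5
shift [ 0.15  -0.004  0.001] turn [ 0.009 -0.657 -0.001] t 4.5 F [-0.4 -0.1 -0.4] q [-0.24  0.39  1.64  0.19  1.16 -0.36] w 0.0559
```

```bash
python3 -m pendant '[{"tx":0.05,"ty":0,"tz":0,"ax":0,"ay":-0.22,"az":0},{"tx":0.1,"ty":0,"tz":0,"ax":0,"ay":-0.44,"az":0},{"tx":0.15,"ty":0,"tz":0,"ax":0,"ay":-0.657,"az":0},{"tx":0.15,"ty":0,"tz":0,"ax":0,"ay":-0.657,"az":0},{"tx":0.15,"ty":0,"tz":0,"ax":0,"ay":-0.657,"az":0}]'
python3 - <<'E'
from h import *
now();go(*tcp([-.03,-.047,.115],41)); print(Ro.from_quat(robot.state()["ee_rot"]).as_matrix().round(3))
cv2.imwrite("pics/w3.png",eyes.camera("wrist")[:,:,::-1])
E
```

```text
time: 5.0
position: [0.5972, 0.0684, 0.114]
ee_rot: [0.691, 0.719, -0.047, 0.051]
contact_force: [-0.5, -1.0, -0.8]
gripper_width: 0.0558
gripper_force: 40.0
root mm [-51.3 -47.9 114.2] phi 40.7 yaw,roll -0.2 0.1 Fpanel [-1.   0.6 -0.8] t 5.0
shift [ 0.084 -0.003 -0.016] turn [ 0.001 -0.01  -0.006] t 5.0 F [-0.5 -1.  -0.8] q [-0.01  0.39  1.63 -0.15  1.13  0.02] w 0.0558
[[-0.039  0.999  0.008]
 [ 0.99   0.039 -0.139]
 [-0.139  0.002 -0.99 ]]
```

View pics/w3.png

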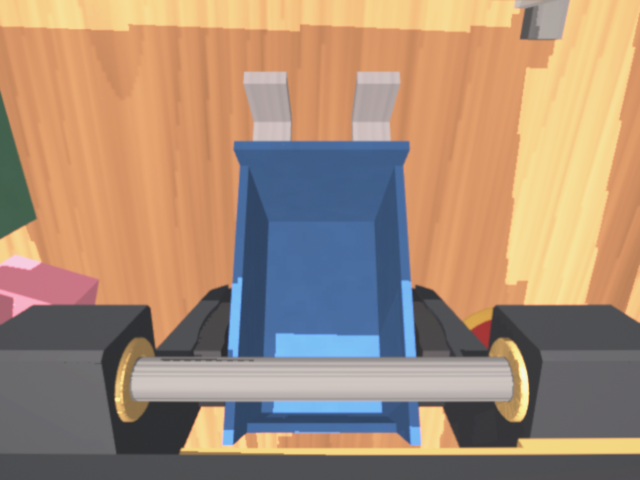

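View: the bin is held unchanged, with the tips at (266,73) and (378,73), and nothing touches. Now I'll feel for the face with the tips below the groove.

```bash
python3 -m pendant '[{"tx":0.03,"ty":0,"tz":-0.004,"ax":0,"ay":0,"az":0},{"tx":0.06,"ty":0,"tz":-0.008,"ax":0,"ay":0,"az":0},{"tx":0.08,"ty":0,"tz":-0.011,"ax":0,"ay":0,"az":0},{"tx":0.08,"ty":0,"tz":-0.011,"ax":0,"ay":0,"az":0}]'
python3 -c "from h import *;now()"
python3 -m pendant '[{"tx":0.004,"ty":0,"tz":0,"ax":0,"ay":0,"az":0},{"tx":0.008,"ty":0,"tz":-0.001,"ax":0,"ay":0,"az":0},{"tx":0.012,"ty":0,"tz":-0.0015,"ax":0,"ay":0,"az":0},{"tx":0.012,"ty":0,"tz":-0.0015,"ax":0,"ay":0,"az":0}]' >/dev/null
python3 -c "from h import *;now()"
```

```text
time: 5.45
position: [0.5965, 0.0895, 0.1144]
ee_rot: [0.691, 0.719, -0.048, 0.053]
contact_force: [0.3, -0.2, -1.9]
gripper_width: 0.0559
gripper_force: 40.0
root mm [-30.2 -48.1 114.5] phi 40.8 yaw,roll -0.2 -0.0 Fpanel [-0.2 -0.2 -1.9] t 5.45
root mm [-27.5 -48.1 114.5] phi 40.9 yaw,roll -0.2 -0.0 Fpanel [ 1.  -0.7 -1.9] t 5.85
```

```bash
for i in 1 2; do python3 -m pendant '[{"tx":0.004,"ty":0,"tz":-0.0005,"ax":0,"ay":0,"az":0},{"tx":0.004,"ty":0,"tz":-0.0005,"ax":0,"ay":0,"az":0}]' >/dev/null
python3 -c "from h import *;now()"; done
```

```text
root mm [-26.5 -48.1 114.4] phi 40.9 yaw,roll -0.2 -0.0 Fpanel [-0.5  0.7 -2. ] t 6.05
root mm [-25.4 -48.1 114.4] phi 40.9 yaw,roll -0.2 -0.0 Fpanel [ 0.2  0.2 -2.1] t 6.25
```

```bash
python3 -m pendant '[{"tx":0.004,"ty":0,"tz":-0.0005,"ax":0,"ay":0,"az":0},{"tx":0.008,"ty":0,"tz":-0.001,"ax":0,"ay":0,"az":0},{"tx":0.008,"ty":0,"tz":-0.001,"ax":0,"ay":0,"az":0}]' >/dev/null
python3 -c "from h import *;now()"
python3 -m pendant '[{"tx":0.004,"ty":0,"tz":-0.0005,"ax":0,"ay":0,"az":0},{"tx":0.004,"ty":0,"tz":-0.0005,"ax":0,"ay":0,"az":0}]' >/dev/null
python3 -c "from h import *;now()"
```

```text
root mm [-23.4 -48.1 114.4] phi 40.9 yaw,roll -0.2 -0.0 Fpanel [ 0.2 -1.  -2. ] t 6.55
root mm [-22.5 -48.1 114.3] phi 40.9 yaw,roll -0.2 -0.0 Fpanel [-0.  -0.1 -2.6] t 6.75
```

```bash
for i in 1 2; do python3 -m pendant '[{"tx":0.004,"ty":0,"tz":-0.0005,"ax":0,"ay":0,"az":0},{"tx":0.004,"ty":0,"tz":-0.0005,"ax":0,"ay":0,"az":0}]' >/dev/null
python3 -c "from h import *;now()"; done
```

```text
root mm [-22.2 -48.1 114.4] phi 40.9 yaw,roll -0.2 -0.0 Fpanel [-3.6  1.1 -1.4] t 6.95
root mm [-22.1 -48.2 114.3] phi 41.0 yaw,roll -0.2 0.0 Fpanel [-8.4  1.5 -1.9] t 7.15
```

```bash
sed -i 's/^PO=.*/PO=np.array([.545-.00005,.178+.0012,0]);PY=1.6116/' h.py
python3 -m pendant '[{"tx":-0.024,"ty":0,"tz":0.003,"ax":0,"ay":0,"az":0},{"tx":-0.024,"ty":0,"tz":0.003,"ax":0,"ay":0,"az":0}]' >/dev/null
python3 -c "from h import *;now()"
python3 -m pendant '[{"tx":-0.005,"ty":0,"tz":-0.04,"ax":0,"ay":0,"az":0},{"tx":-0.01,"ty":0,"tz":-0.08,"ax":0,"ay":0,"az":0},{"tx":-0.014,"ty":0,"tz":-0.101,"ax":0,"ay":0,"az":0},{"tx":-0.014,"ty":0,"tz":-0.101,"ax":0,"ay":0,"az":0}]' >/dev/null
python3 -c "from h import *;now();go(*tcp([-.022,-.048,.140],41))"
```

```text
root mm [-28.  -48.2 114.4] phi 40.8 yaw,roll -0.3 0.0 Fpanel [ 0.3  0.3 -2.5] t 7.35
root mm [-27.4 -49.1 141.8] phi 40.9 yaw,roll -0.2 -0.2 Fpanel [-0.7  0.8 -1.8] t 7.75
shift [ 0.022 -0.004  0.004] turn [ 0.011 -0.005 -0.007] t 7.75 F [-0.7 -0.7 -1.8] q [ 0.03  0.36  1.6  -0.15  1.18  0.05] w 0.0557
```

```bash
python3 -m pendant '[{"tx":0.008,"ty":-0.002,"tz":0.003,"ax":0,"ay":0,"az":0},{"tx":0.016,"ty":-0.004,"tz":0.003,"ax":0,"ay":0,"az":0},{"tx":0.02,"ty":-0.004,"tz":0.003,"ax":0,"ay":0,"az":0},{"tx":0.024,"ty":-0.004,"tz":0.003,"ax":0,"ay":0,"az":0}]' >/dev/null
python3 -c "from h import *;now()"
python3 -m pendant '[{"tx":0.004,"ty":0,"tz":-0.0005,"ax":0,"ay":0,"az":0},{"tx":0.008,"ty":0,"tz":-0.001,"ax":0,"ay":0,"az":0},{"tx":0.008,"ty":0,"tz":-0.001,"ax":0,"ay":0,"az":0}]' >/dev/null
python3 -c "from h import *;now()"
```

```text
root mm [-22.7 -46.7 138. ] phi 41.0 yaw,roll -0.2 0.0 Fpanel [-7.2  2.   0.9] t 8.15
root mm [-22.2 -47.  138.3] phi 41.1 yaw,roll -0.3 0.1 Fpanel [-10.6   1.6  -0.1] t 8.45
```

```bash
python3 -m pendant '[{"tx":-0.02,"ty":0,"tz":0.003,"ax":0,"ay":0,"az":0},{"tx":-0.024,"ty":0,"tz":-0.026,"ax":0,"ay":0,"az":0},{"tx":-0.024,"ty":0,"tz":-0.026,"ax":0,"ay":0,"az":0}]' >/dev/null
python3 -c "from h import *;now()"
python3 -m pendant '[{"tx":0.008,"ty":0,"tz":-0.001,"ax":0,"ay":0,"az":0},{"tx":0.016,"ty":0,"tz":-0.002,"ax":0,"ay":0,"az":0},{"tx":0.02,"ty":0,"tz":-0.002,"ax":0,"ay":0,"az":0},{"tx":0.02,"ty":0,"tz":-0.002,"ax":0,"ay":0,"az":0}]' >/dev/null
python3 -c "from h import *;now()"
```

```text
root mm [-24.5 -47.6 146.7] phi 40.8 yaw,roll -0.2 -0.1 Fpanel [ 0.3 -0.9 -2.8] t 8.75
root mm [-19.4 -46.8 145.2] phi 40.9 yaw,roll -0.2 -0.0 Fpanel [ 0.6 -0.2 -1.8] t 9.15
```

```bash
python3 -m pendant '[{"tx":0.0015,"ty":0,"tz":0.006,"ax":0,"ay":0,"az":0},{"tx":0.0015,"ty":0,"tz":0.01,"ax":0,"ay":0,"az":0},{"tx":0.0015,"ty":0,"tz":0.01,"ax":0,"ay":0,"az":0}]' >/dev/null
python3 -c "from h import *;now()"
for i in 1 2; do python3 -m pendant '[{"tx":0.0005,"ty":0,"tz":0.005,"ax":0,"ay":0,"az":0},{"tx":0.0005,"ty":0,"tz":0.005,"ax":0,"ay":0,"az":0}]' >/dev/null
python3 -c "from h import *;now()"; done
```

```text
root mm [-19.9 -46.8 142.5] phi 40.9 yaw,roll -0.2 0.0 Fpanel [ 0.5 -0.2 -2.1] t 9.45
root mm [-20.  -47.1 141.6] phi 40.9 yaw,roll -0.2 -0.0 Fpanel [-0.2 -0.1 -2.3] t 9.65
root mm [-20.2 -47.4 140.8] phi 40.9 yaw,roll -0.2 -0.1 Fpanel [-2.8  0.5  2.3] t 9.85
```

Contact at root z 141, so the lower edge is at about 147.3 mm. That fits the first touch. Now I enter along the hook axis.

```bash
python3 - <<'E'
from h import *
now()
E=147.3
for x,z in((-20,-.5),(-16,1.7),(-14,3.7),(-12,6.1),(-10,8.1),(-8,9.6),(-5,10.5),(-1,9.7)): print((x,z),end=' ');go(*tcp([x/1e3,-.047,(E+z)/1e3],41))
E
```

```text
root mm [-20.2 -47.4 140.8] phi 40.9 yaw,roll -0.2 -0.1 Fpanel [-2.8  0.5  2.3] t 9.85
(-20, -0.5) shift [-0.003 -0.001 -0.024] turn [ 0.006 -0.004 -0.007] t 9.85 F [-0.4 -2.8  2.3] q [ 0.05  0.36  1.6  -0.15  1.18  0.07] w 0.0556
(-16, 1.7) shift [ 0.012 -0.001 -0.035] turn [ 0.006 -0.004 -0.007] t 9.85 F [-0.4 -2.8  2.3] q [ 0.05  0.36  1.6  -0.15  1.18  0.07] w 0.0556
(-14, 3.7) shift [ 0.019 -0.    -0.045] turn [ 0.006 -0.004 -0.007] t 9.85 F [-0.4 -2.8  2.3] q [ 0.05  0.36  1.6  -0.15  1.18  0.07] w 0.0556
(-12, 6.1) shift [ 0.025 -0.    -0.055] turn [ 0.006 -0.004 -0.007] t 9.85 F [-0.4 -2.8  2.3] q [ 0.05  0.36  1.6  -0.15  1.18  0.07] w 0.0556
(-10, 8.1) shift [ 0.032 -0.    -0.064] turn [ 0.006 -0.004 -0.007] t 9.85 F [-0.4 -2.8  2.3] q [ 0.05  0.36  1.6  -0.15  1.18  0.07] w 0.0556
(-8, 9.6) shift [ 0.039 -0.    -0.071] turn [ 0.006 -0.004 -0.007] t 9.85 F [-0.4 -2.8  2.3] q [ 0.05  0.36  1.6  -0.15  1.18  0.07] w 0.0556
(-5, 10.5) shift [ 0.05  -0.    -0.077] turn [ 0.006 -0.004 -0.007] t 9.85 F [-0.4 -2.8  2.3] q [ 0.05  0.36  1.6  -0.15  1.18  0.07] w 0.0556
(-1, 9.7) shift [ 0.067 -0.    -0.076] turn [ 0.006 -0.004 -0.007] t 9.85 F [-0.4 -2.8  2.3] q [ 0.05  0.36  1.6  -0.15  1.18  0.07] w 0.0556
```

```bash
python3 -m pendant '[{"tx":-0.003,"ty":0,"tz":-0.012,"ax":0,"ay":0,"az":0},{"tx":-0.003,"ty":0,"tz":-0.024,"ax":0,"ay":0,"az":0},{"tx":0.005,"ty":0,"tz":-0.03,"ax":0,"ay":0,"az":0},{"tx":0.012,"ty":0,"tz":-0.035,"ax":0,"ay":0,"az":0},{"tx":0.012,"ty":0,"tz":-0.035,"ax":0,"ay":0,"az":0}]' >/dev/null
python3 - <<'E'
from h import *
now()
E=147.3
for x,z in((-16,1.7),(-14,3.7),(-12,6.1),(-10,8.1),(-8,9.6)): print((x,z),end=' ');go(*tcp([x/1e3,-.047,(E+z)/1e3],41))
E
```

```text
root mm [-15.2 -46.9 148.6] phi 40.9 yaw,roll -0.2 -0.0 Fpanel [-0.1 -0.2 -2.7] t 10.35
(-16, 1.7) shift [-0.003  0.001 -0.002] turn [ 0.005 -0.005 -0.006] t 10.35 F [ 0.2 -0.1 -2.7] q [ 0.05  0.35  1.59 -0.15  1.2   0.07] w 0.0558
(-14, 3.7) shift [ 0.003  0.001 -0.011] turn [ 0.005 -0.005 -0.006] t 10.35 F [ 0.2 -0.1 -2.7] q [ 0.05  0.35  1.59 -0.15  1.2   0.07] w 0.0558
(-12, 6.1) shift [ 0.01   0.001 -0.021] turn [ 0.005 -0.005 -0.006] t 10.35 F [ 0.2 -0.1 -2.7] q [ 0.05  0.35  1.59 -0.15  1.2   0.07] w 0.0558
(-10, 8.1) shift [ 0.017  0.001 -0.03 ] turn [ 0.005 -0.005 -0.006] t 10.35 F [ 0.2 -0.1 -2.7] q [ 0.05  0.35  1.59 -0.15  1.2   0.07] w 0.0558
(-8, 9.6) shift [ 0.024  0.001 -0.037] turn [ 0.005 -0.005 -0.006] t 10.35 F [ 0.2 -0.1 -2.7] q [ 0.05  0.35  1.59 -0.15  1.2   0.07] w 0.0558
```

```bash
python3 -m pendant '[{"tx":0.001,"ty":0,"tz":-0.005,"ax":0,"ay":0,"az":0},{"tx":0.003,"ty":0,"tz":-0.011,"ax":0,"ay":0,"az":0},{"tx":0.006,"ty":0,"tz":-0.016,"ax":0,"ay":0,"az":0},{"tx":0.01,"ty":0,"tz":-0.022,"ax":0,"ay":0,"az":0},{"tx":0.01,"ty":0,"tz":-0.022,"ax":0,"ay":0,"az":0}]' >/dev/null
python3 - <<'E'
from h import *
now()
E=147.3
for x,z in((-10,8.1),(-8,9.6),(-5,10.5),(-1,9.7)): print((x,z),end=' ');go(*tcp([x/1e3,-.047,(E+z)/1e3],41))
E
```

```text
root mm [-12.3 -47.1 153.9] phi 40.9 yaw,roll -0.2 -0.0 Fpanel [-0.4  0.4 -1.6] t 10.85
(-10, 8.1) shift [ 0.008  0.    -0.008] turn [ 0.006 -0.005 -0.006] t 10.85 F [-0.4 -0.5 -1.6] q [ 0.06  0.35  1.59 -0.15  1.21  0.07] w 0.0557
(-8, 9.6) shift [ 0.015  0.    -0.015] turn [ 0.006 -0.005 -0.006] t 10.85 F [-0.4 -0.5 -1.6] q [ 0.06  0.35  1.59 -0.15  1.21  0.07] w 0.0557
(-5, 10.5) shift [ 0.027  0.    -0.02 ] turn [ 0.006 -0.005 -0.006] t 10.85 F [-0.4 -0.5 -1.6] q [ 0.06  0.35  1.59 -0.15  1.21  0.07] w 0.0557
(-1, 9.7) shift [ 0.043  0.    -0.019] turn [ 0.006 -0.005 -0.006] t 10.85 F [-0.4 -0.5 -1.6] q [ 0.06  0.35  1.59 -0.15  1.21  0.07] w 0.0557
```

```bash
python3 -m pendant '[{"tx":0.004,"ty":0,"tz":-0.005,"ax":0,"ay":0,"az":0},{"tx":0.008,"ty":0,"tz":-0.009,"ax":0,"ay":0,"az":0},{"tx":0.012,"ty":0,"tz":-0.013,"ax":0,"ay":0,"az":0},{"tx":0.016,"ty":0,"tz":-0.016,"ax":0,"ay":0,"az":0},{"tx":0.016,"ty":0,"tz":-0.016,"ax":0,"ay":0,"az":0}]' >/dev/null
python3 - <<'E'
from h import *
now()
E=147.3
for x,z in((-5,10.5),(-1,9.7)): print((x,z),end=' ');go(*tcp([x/1e3,-.047,(E+z)/1e3],41))
E
```

```text
root mm [ -7.7 -47.  157.2] phi 40.9 yaw,roll -0.2 -0.0 Fpanel [-0.2  0.5 -1.1] t 11.35
(-5, 10.5) shift [ 0.01   0.001 -0.005] turn [ 0.005 -0.005 -0.006] t 11.35 F [-0.5 -0.2 -1.1] q [ 0.07  0.35  1.58 -0.15  1.22  0.08] w 0.0553
(-1, 9.7) shift [ 0.027  0.001 -0.004] turn [ 0.005 -0.005 -0.006] t 11.35 F [-0.5 -0.2 -1.1] q [ 0.07  0.35  1.58 -0.15  1.22  0.08] w 0.0553
```

```bash
python3 -m pendant '[{"tx":0.006,"ty":0,"tz":-0.003,"ax":0,"ay":0,"az":0},{"tx":0.012,"ty":0,"tz":-0.005,"ax":0,"ay":0,"az":0},{"tx":0.018,"ty":0,"tz":-0.005,"ax":0,"ay":0,"az":0},{"tx":0.023,"ty":0,"tz":-0.004,"ax":0,"ay":0,"az":0},{"tx":0.023,"ty":0,"tz":-0.004,"ax":0,"ay":0,"az":0}]' >/dev/null
python3 - <<'E'
from h import *
now()
E=147.3
for x,z,f in((-1.5,9,36),(-1.5,8.7,32),(-1.8,8.4,28),(-2,8,24),(-2,7.5,20),(-2,7,16)): print((x,z,f),end=' ');go(*tcp([x/1e3,-.047,(E+z)/1e3],f))
E
```

```text
root mm [ -1.8 -46.9 157.1] phi 40.9 yaw,roll -0.2 -0.0 Fpanel [ 0.1 -0.2 -1.5] t 11.85
(-1.5, 9, 36) shift [0.006 0.001 0.023] turn [ 0.005  0.17  -0.006] t 11.85 F [ 0.2  0.1 -1.5] q [ 0.08  0.35  1.58 -0.15  1.22  0.09] w 0.0557
(-1.5, 8.7, 32) shift [0.01  0.001 0.04 ] turn [ 0.005  0.309 -0.005] t 11.85 F [ 0.2  0.1 -1.5] q [ 0.08  0.35  1.58 -0.15  1.22  0.09] w 0.0557
(-1.8, 8.4, 28) shift [0.015 0.001 0.058] turn [ 0.005  0.449 -0.005] t 11.85 F [ 0.2  0.1 -1.5] q [ 0.08  0.35  1.58 -0.15  1.22  0.09] w 0.0557
(-2, 8, 24) shift [0.021 0.001 0.075] turn [ 0.005  0.589 -0.004] t 11.85 F [ 0.2  0.1 -1.5] q [ 0.08  0.35  1.58 -0.15  1.22  0.09] w 0.0557
(-2, 7.5, 20) shift [0.029 0.001 0.092] turn [ 0.005  0.728 -0.004] t 11.85 F [ 0.2  0.1 -1.5] q [ 0.08  0.35  1.58 -0.15  1.22  0.09] w 0.0557
(-2, 7, 16) shift [0.038 0.001 0.108] turn [ 0.005  0.868 -0.003] t 11.85 F [ 0.2  0.1 -1.5] q [ 0.08  0.35  1.58 -0.15  1.22  0.09] w 0.0557
```

```bash
python3 -m pendant '[{"tx":0.006,"ty":0,"tz":0.023,"ax":0,"ay":0.17,"az":-0.005},{"tx":0.01,"ty":0,"tz":0.04,"ax":0,"ay":0.31,"az":-0.005},{"tx":0.015,"ty":0,"tz":0.058,"ax":0,"ay":0.45,"az":-0.005},{"tx":0.021,"ty":0,"tz":0.075,"ax":0,"ay":0.59,"az":-0.005},{"tx":0.021,"ty":0,"tz":0.075,"ax":0,"ay":0.59,"az":-0.005}]' >/dev/null
python3 - <<'E'
from h import *
now()
E=147.3
for x,z,f in((-2,7.5,20),(-2,7,16),(-2,6,12),(-2,5,8),(-2,4,4),(-1.5,4,0)): print((x,z,f),end=' ');go(*tcp([x/1e3,-.047,(E+z)/1e3],f))
E
```

```text
root mm [ -3.7 -46.6 154.6] phi 23.9 yaw,roll -0.1 0.0 Fpanel [-0.2  0.7 -2.5] t 12.35
(-2, 7.5, 20) shift [0.01  0.002 0.016] turn [ 0.002  0.138 -0.004] t 12.35 F [-0.7 -0.2 -2.5] q [-0.08  0.34  1.63  0.16  1.19 -0.18] w 0.0559
(-2, 7, 16) shift [0.014 0.002 0.035] turn [ 0.002  0.277 -0.004] t 12.35 F [-0.7 -0.2 -2.5] q [-0.08  0.34  1.63  0.16  1.19 -0.18] w 0.0559
(-2, 6, 12) shift [0.018 0.002 0.055] turn [ 0.002  0.417 -0.003] t 12.35 F [-0.7 -0.2 -2.5] q [-0.08  0.34  1.63  0.16  1.19 -0.18] w 0.0559
(-2, 5, 8) shift [0.024 0.002 0.074] turn [ 0.002  0.556 -0.003] t 12.35 F [-0.7 -0.2 -2.5] q [-0.08  0.34  1.63  0.16  1.19 -0.18] w 0.0559
(-2, 4, 4) shift [0.031 0.002 0.093] turn [ 0.002  0.696 -0.003] t 12.35 F [-0.7 -0.2 -2.5] q [-0.08  0.34  1.63  0.16  1.19 -0.18] w 0.0559
(-1.5, 4, 0) shift [0.041 0.002 0.108] turn [ 0.002  0.836 -0.002] t 12.35 F [-0.7 -0.2 -2.5] q [-0.08  0.34  1.63  0.16  1.19 -0.18] w 0.0559
```

```bash
python3 -m pendant '[{"tx":0.01,"ty":0,"tz":0.01,"ax":0,"ay":0.08,"az":0},{"tx":0.011,"ty":0,"tz":0.018,"ax":0,"ay":0.15,"az":0},{"tx":0.015,"ty":0,"tz":0.036,"ax":0,"ay":0.28,"az":0},{"tx":0.018,"ty":0,"tz":0.055,"ax":0,"ay":0.417,"az":0},{"tx":0.018,"ty":0,"tz":0.055,"ax":0,"ay":0.417,"az":0}]' >/dev/null
python3 - <<'E'
from h import *
now()
E=147.3
for x,z,f in((-2,6,12),(-2,5,8),(-2,4,4),(-1.5,4,0)): print((x,z,f),end=' ');go(*tcp([x/1e3,-.047,(E+z)/1e3],f))
E
```

```text
root mm [ -1.3 -46.3 152.9] phi 12.1 yaw,roll -0.0 0.0 Fpanel [ 0.3 -0.2 -1.8] t 12.85
(-2, 6, 12) shift [-0.002  0.003 -0.002] turn [ 0.     0.003 -0.001] t 12.85 F [ 0.2  0.3 -1.8] q [-0.17  0.38  1.65  0.38  1.21 -0.36] w 0.056
(-2, 5, 8) shift [-0.     0.003  0.018] turn [ 0.     0.142 -0.001] t 12.85 F [ 0.2  0.3 -1.8] q [-0.17  0.38  1.65  0.38  1.21 -0.36] w 0.056
(-2, 4, 4) shift [0.002 0.003 0.038] turn [ 0.     0.282 -0.001] t 12.85 F [ 0.2  0.3 -1.8] q [-0.17  0.38  1.65  0.38  1.21 -0.36] w 0.056
(-1.5, 4, 0) shift [0.01  0.003 0.055] turn [-0.     0.422 -0.001] t 12.85 F [ 0.2  0.3 -1.8] q [-0.17  0.38  1.65  0.38  1.21 -0.36] w 0.056
```

```bash
python3 -m pendant '[{"tx":-0.001,"ty":0,"tz":0.009,"ax":0,"ay":0.07,"az":0},{"tx":-0.001,"ty":0,"tz":0.018,"ax":0,"ay":0.142,"az":0},{"tx":0,"ty":0,"tz":0.028,"ax":0,"ay":0.21,"az":0},{"tx":0.002,"ty":0,"tz":0.038,"ax":0,"ay":0.28,"az":0},{"tx":0.002,"ty":0,"tz":0.038,"ax":0,"ay":0.28,"az":0}]' >/dev/null
python3 - <<'E'
from h import *
now()
E=147.3
for x,z,f in((-1.5,4,2),(-1.5,4,0),(-1,2,0)): print((x,z,f),end=' ');go(*tcp([x/1e3,-.047,(E+z)/1e3],f))
E
```

```text
root mm [ -1.3 -46.6 151.9] phi 4.1 yaw,roll 0.1 -0.0 Fpanel [-0.4  0.5 -2.3] t 13.35
(-1.5, 4, 2) shift [-0.     0.001  0.011] turn [0.    0.074 0.003] t 13.35 F [-0.5 -0.4 -2.3] q [-0.23  0.42  1.66  0.51  1.25 -0.48] w 0.056
(-1.5, 4, 0) shift [0.001 0.001 0.019] turn [0.    0.144 0.003] t 13.35 F [-0.5 -0.4 -2.3] q [-0.23  0.42  1.66  0.51  1.25 -0.48] w 0.056
(-1, 2, 0) shift [-0.001  0.001  0.027] turn [0.    0.144 0.003] t 13.35 F [-0.5 -0.4 -2.3] q [-0.23  0.42  1.66  0.51  1.25 -0.48] w 0.056
```

```bash
python3 -m pendant '[{"tx":0,"ty":0,"tz":0.01,"ax":0,"ay":0.074,"az":0},{"tx":0.001,"ty":0,"tz":0.019,"ax":0,"ay":0.144,"az":0},{"tx":-0.001,"ty":0,"tz":0.027,"ax":0,"ay":0.144,"az":0},{"tx":-0.001,"ty":0,"tz":0.027,"ax":0,"ay":0.144,"az":0}]' >/dev/null
python3 -c "from h import *;now()"
for i in 1 2; do python3 -m pendant '[{"tx":-0.0022,"ty":0,"tz":0.0034,"ax":0,"ay":0,"az":0},{"tx":-0.0022,"ty":0,"tz":0.0034,"ax":0,"ay":0,"az":0}]' >/dev/null
python3 -c "from h import *;now()"; done
```

```text
root mm [ -1.1 -46.9 149.5] phi 0.1 yaw,roll 0.1 -0.1 Fpanel [-2.2  0.2 -3.3] t 13.75
root mm [ -1.1 -47.1 149.1] phi -0.0 yaw,roll 0.1 -0.2 Fpanel [-4.4  0.7 -2.9] t 13.95
root mm [ -1.1 -47.3 148.1] phi -0.1 yaw,roll 0.0 -0.2 Fpanel [-3.9 -0.4 -0.4] t 14.15
```

```bash
for i in 1 2; do python3 -m pendant '[{"tx":-0.0025,"ty":0,"tz":0.003,"ax":0,"ay":0,"az":0},{"tx":-0.0025,"ty":0,"tz":0.003,"ax":0,"ay":0,"az":0}]' >/dev/null
python3 -c "from h import *;now()"; done
```

```text
root mm [ -1.1 -47.1 146.9] phi -0.1 yaw,roll 0.0 -0.2 Fpanel [-3.4 -0.5 -0.6] t 14.35
root mm [ -1.2 -47.1 146.2] phi -0.1 yaw,roll 0.0 -0.2 Fpanel [-3.1  0.1  1.6] t 14.55
```

Seated: Fx −3 N on the face, with the weight taken up. Releasing.

```bash
python3 -m pendant '[{"tx":0,"ty":0,"tz":0,"ax":0,"ay":0,"az":0},{"tx":0,"ty":0,"tz":0,"ax":0,"ay":0,"az":0},{"tx":0,"ty":0,"tz":0,"ax":0,"ay":0,"az":0},{"tx":0,"ty":0,"tz":0,"ax":0,"ay":0,"az":0}]' -1
python3 - <<'E'
from h import *
now();cv2.imwrite("pics/w4.png",eyes.camera("wrist")[:,:,::-1])
E
```

```text
time: 14.95
position: [0.5936, 0.1348, 0.1062]
ee_rot: [0.663, 0.693, 0.197, -0.203]
contact_force: [0.4, -0.8, 0.2]
gripper_width: 0.0855
gripper_force: 0.0
root mm [ -0.8 -46.7 145.8] phi -0.2 yaw,roll 0.1 -0.1 Fpanel [-0.8 -0.4  0.2] t 14.95
```

View pics/w4.png

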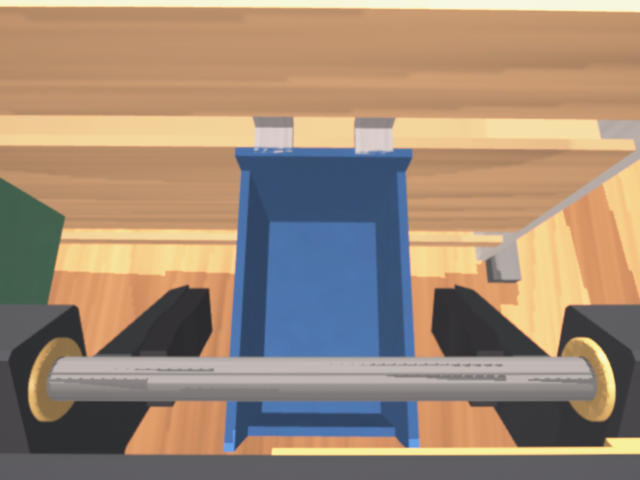

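The bin hangs level. Its tongues run at (273,130) and (374,130) into the groove behind the upper board, its back wall at row 152 is on the lower board, and the fingers are clear on both sides. I'll retreat along the fingers.

```bash
python3 -m pendant '[{"tx":0,"ty":0,"tz":-0.06,"ax":0,"ay":0,"az":0},{"tx":0,"ty":0,"tz":-0.16,"ax":0,"ay":0,"az":0},{"tx":0,"ty":0,"tz":-0.32,"ax":0,"ay":0,"az":0},{"tx":0,"ty":0,"tz":-0.48,"ax":0,"ay":0,"az":0},{"tx":0,"ty":0,"tz":-0.48,"ax":0,"ay":0,"az":0}]'
python3 - <<'E'
from h import *
now();cv2.imwrite("pics/w5.png",eyes.camera("wrist")[:,:,::-1])
E
```

```text
time: 15.5
position: [0.5995, 0.0657, 0.2132]
ee_rot: [0.664, 0.693, 0.2, -0.198]
contact_force: [0.7, -0.3, 0.4]
gripper_width: 0.0882
gripper_force: 0.0
root mm [-69.9 -49.5 252.7] phi 0.1 yaw,roll -0.1 -0.7 Fpanel [-0.4 -0.7  0.4] t 15.5
```

View pics/w5.png

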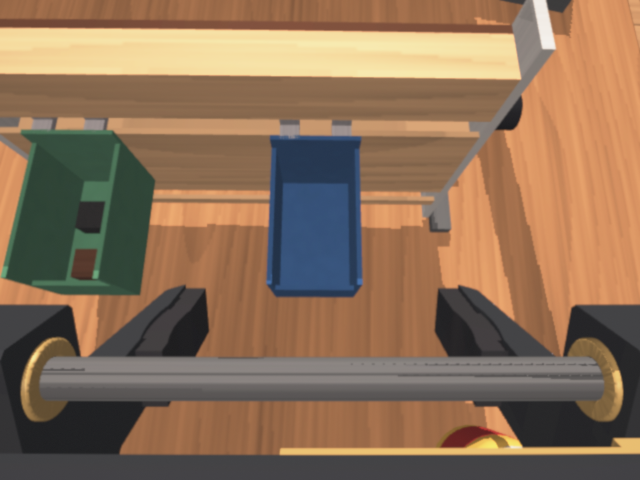

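The blue bin (315,215) hangs level beside the green one, with its back on the slats. The gripper is clear and the tin still stands at (480,440).

```bash
python3 -m pendant '[{"tx":0,"ty":0,"tz":0,"ax":0,"ay":0,"az":0},{"tx":0,"ty":0,"tz":0,"ax":0,"ay":0,"az":0},{"tx":0,"ty":0,"tz":0,"ax":0,"ay":0,"az":0}]' >/dev/null; python3 -c "
from station import workorder;print(workorder.sign_off())"
```

```text
the job is handed in; nothing more can be done
None
```

The blue bin hangs level and released in the upper groove beside the green bin, back flat against the slats. The job was handed in at about 16 s; sign-off gave no verdict, the highest force I read against the panel was about 11 N, and I never moved near the tins, hammer or awl.

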